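# Clear the jammed birch-round dispenser

## Task

A birch round has jammed half out of the mouth of the wooden dispenser. Nudge it back in from the front, past the orange sprung cheek and on until you feel the whole row packed solid against the end of the lane (lean on it with 5 to 9 N for a moment, never with more than 12 N, or the bark splits), then slide the blue shutter fully shut across the mouth. Leave the cup, glue bottle and marker where they are.

Things in the scene. Friction and masses are not known exactly. Their poses are not given: they have to be found in the camera images.
- dispenser: Wooden dispenser fixed to the table. Origin: centre of its mouth, on the table. x points into the lane (the way to push), y across the mouth, z up. Lane 53 mm wide (y -26.5 to 26.5), floor 8 mm above the table, walls 34 mm high. The first 42 mm have no cover; then a clear cover to x = 110 mm and a wooden one to x = 210 mm, tops below 43 mm. A sill 8 mm high lies at x -14 to 0, y -146 to 50 mm.
- nose (a point): Orange sprung cheek on the lane's +y side, 14 mm inside the mouth: an upright round nose of 8 mm radius; the point is on its axis, 21 mm above the table. At rest it narrows the lane to 46 mm; it yields about 4 mm in y against some 3.5 N of spring. Pushing the stuck round past it takes 2 to 9 N, by friction; the drag fades when the round's centre is about 30 mm inside the mouth.
- stuck_round: Jammed birch round: a disc lying flat on the lane floor, 50 mm across, 22 mm thick, about 30 g, brown rim, pale top. Origin: centre of its underside. At the start its centre is 6 to 9 mm inside the mouth, gripped between the -y wall and the orange cheek, its front 16 to 19 mm out. With the row packed its centre is 32 to 60 mm inside.
- next_round: The next round, same size, loose under the clear cover. Origin: centre of its underside. A third round lies behind it, with gaps between. The lane's end stop is adjustable, hidden under the wooden cover and not measured: where the row comes up solid varies by 28 mm and must be felt. The stop does not give: there the push force rises steeply, by several N per mm.
- shutter (a joint): Blue shutter plate, 68 mm wide, 7 mm thick, top edge 36 mm above the table; slides in front of the mouth along dispenser +y, its mid-plane at dispenser x = -5.5 mm. Value in m: 0 = fully open (plate centre at y = -85 mm), 0.085 = fully shut (centre at y = 0). About 2.5 N of friction; it stays where it is left and cannot pass a round that sticks out.
- knob (a point): Middle of the shutter's black knob, an upright post 16 mm across, from 36 to 66 mm above the table, on the middle of the plate; the point is 51 mm above the table. Axes as the dispenser's. Push it sideways or pinch it from above.
- bean_cup: Bystander: clear plastic cup of brown beans, 76 mm across, 75 mm high. Origin: centre of its underside.
- glue: Bystander: white glue bottle with orange cap, 44 mm across, 110 mm high. Origin: centre of its underside.
- marker: Bystander: marker pen lying on the table, 135 mm long, 14 mm thick, along its x axis. Origin: its middle, on the table.
Things that resemble listed ones, but are neither listed nor needed, are in the scene too. What is shaped like the stuck_round but pink or turquoise is not meant.

How it is judged (in metres and radians):
On the way:
1. the stuck round is pressed against the next one with the row packed solid (over 4 N between them) (contact force between stuck_round and next_round above 4 N and x of stuck_round in the frame of dispenser above 0.029 m), for 0.2 s.
At the end, for the whole second after the job is handed in: The shutter is within 5 mm of fully shut and at rest; the stuck round is inside, its centre at least 27 mm in from the mouth, at rest, and no more than 4 mm from touching the next round (value of joint shutter above 0.08 m and x of stuck_round in the frame of dispenser above 0.027 m and distance between stuck_round and next_round below 0.054 m and linear speed of stuck_round below 0.01 m/s and velocity of joint shutter below 0.01 m/s).
It fails at once if the stuck round is pressed with more than 12 N (contact force between the fingers and stuck_round above 12 N).
It fails at once if a bystander is moved more than 20 mm (distance of any of bean_cup, glue, marker from where it was at the start of the episode above 0.02 m).
It also fails if it takes over 64 s, if anything falls off the work surface, if the arm or the gripper's body presses on something with over 40 N, if the wrist force passes 120 N, or if a joint passes its speed limit or range.

## Robot

A 6-joint arm with a two-finger parallel gripper is mounted at the origin on the work surface. World frame = base frame: x ahead of the robot, y to its left, z up, the work surface at z = 0. Lengths are in m, angles in degrees, forces in N, time in s.
With the tool pointing down it reaches from about 0.3 to 0.75 m from the base axis. Payload 8.5 kg.
Tool frame: the origin (TCP) lies midway between the tips of the shut fingers; the grasp point (between the pads) lies 19 mm behind it (env.hold_point_z is the distance from the TCP to the grasp point, in m); z points along the fingers, y is the line along which they close (so a half turn about z gives the same grasp; the last joint's range is limited). The gripper opens to 85 mm and grips with 20 to 120 N. Pads are 22 mm wide; open, the fingers measure 114 mm over their backs; the gripper's body (76 mm by 85 mm) begins 54 mm behind the grasp point. The pads swing forward as they close: fully open they stand 13 mm farther back than shut.
Start: joints at [56.362, 21.807, 74.336, -0, 83.858, -12.336], TCP at [0.2, 0.512, 0.231] pointing down, gripper open.
Joint ranges: [-178.18, 178.18], [-50.72, 133.34], [12.68, 142.11], [-81.47, 261.47], [9.98, 163.14], [-165.26, 165.26]. Speed limits (degrees/s): [136.94, 136.94, 180, 180, 180, 180].

## Interface

Orientations are given as a 3x3 rotation matrix whose columns are the frame's x, y, z axes.
In Python, from rig import observe, get_image, camera_info, env gives the robot as it stands.
- The arm moves only by the tool drive_tool, never from a script. Its arguments are lists of equal length, an entry for each row: "offset": the shift along the tool's x, y, z in units of 40 mm (1.0 is 40 mm), a list of three; "turn": the turn, a rotation vector about the tool's x, y, z in units of 6 degrees (1.0 is 6 degrees), a list of three; "hand": the opening, from 0 (shut) to 1 (fully open). A call has exactly 10 rows; each row shifts and turns the commanded pose from where the row before left it, along the tool's axes as they then stand; what a row does not reach is not made up. A row lasts 1/8 s, in which the tool goes at most 62.5 mm and 10.7 degrees, less where a joint would pass 70% of its speed; a pose out of reach is approached as far as the arm can. A call is refused whole if a number of a shift passes 1 or a number of a turn 1, either way. A call with a gripper value outside its range is refused whole. The fingers move at their own pace and stop on an object; "newtons" is the grip in N (left out, the last holds). Time passes only in rows, so rows that do not move let the fingers close, or fill a call up. It gives the time, the measured TCP pose, the force, the opening and the grip force at its end, in the units of the state.
- observe(): the state, without advancing time (a new reading comes with each control period).
- get_image(name): name is "scene" or "top" or "wrist"; returns the picture (400x640x3 uint8, blue, green, red); there is no depth.
- camera_info(name): a dict with "fx", "fy", "cx", "cy" (pixels), "world_to_cam" (4x4, takes a point from world to camera coordinates). Camera axes: x right, y down, z forward; pixel columns grow to the right and rows downward; lengths in m; the calibration is good to about 2 mm. A picture is of the moment at which its call begins: read the wrist's pose just before it. camera_info takes no time and is no camera call; for the wrist camera it gives the pose at the moment of the call.
- env.close_job(): hands the job in; it is judged then, once.
The state is a dict: "time_s": time; "q": joint angles; "qvel": joint speeds; "joint_efforts": joint torques, N m; "position": TCP position; "tool_rot": TCP orientation; "ft_force": force on the tool from outside, world axes, zero at the start; "wrist_torque": the same for the moment, N m; "grip_width": finger opening in m; "gripper_force": force on a finger pad.
Only numpy, scipy, OpenCV 4.12 (cv2) and the standard library are available. Lean on these libraries where they do the work, as an engineer would, in place of code of your own. Each camera call takes 0.05 s, during which the arm holds its last target. There are 200 camera calls.

## Working session

There is one attempt and no reset: what is moved stays moved. The work goes in short steps, Python scripts to look and compute and a tool call to move; the robot and the scene stay as the last step left them, time stands still between calls to the robot, and variables do not carry over. Pictures are saved under pics/ and viewed, at most 10 in all, crops included, and the job is handed in when it is done.

Besides the shell and the picture viewer there is one more tool, called after ">>>" by a JSON object that holds its "api" and its "payload", one argument or row to a line. drive_tool: Moves the arm, as the interface text tells. Its arguments: {"type":"object","properties":{"offset":{"type":"array"},"turn":{"type":"array"},"hand":{"type":"array"},"newtons":{"type":"number"}},"required":["offset","turn","hand"]}

```bash
mkdir -p pics; ls; python3 - <<'E'
from rig import *
import cv2,numpy as np
s=observe();print(s)
for n in("scene","top"):
    cv2.imwrite(f"pics/{n}0.png",get_image(n));print(n,camera_info(n))
E
```

```text
pics
{'time_s': 0.0, 'q': array([ 5.63615762e+01,  2.18410718e+01,  7.43870459e+01,  4.51622167e-04,
        8.38573188e+01, -1.23336526e+01]), 'qvel': array([ 0.0391063 , -0.04403774, -0.05478242,  0.11381329,  0.00713339,
       -0.05318375]), 'joint_efforts': array([ 7.36544735e-04, -4.48464060e+01, -2.31277066e+01, -2.41595835e-04,
        4.81680952e-03, -2.36108298e-05]), 'position': array([0.19963957, 0.51216162, 0.23069752]), 'tool_rot': array([[-9.31660531e-01,  3.63329000e-01, -8.32545199e-04],
       [ 3.63329808e-01,  9.31659766e-01, -1.23711240e-03],
       [ 3.26170054e-04, -1.45505728e-03, -9.99998888e-01]]), 'ft_force': array([-1.03662329,  0.00333533, -0.02612487]), 'wrist_torque': array([-0.00400977,  0.03115459,  0.02329995]), 'gripper_force': 0.0, 'grip_width': 0.08526675243122452}
scene {'fx': 391.1446624199544, 'fy': 391.1446624199544, 'cx': 315.99429974981183, 'cy': 190.38147276118298, 'world_to_cam': array([[ 0.61826711,  0.78578393,  0.01701166, -0.29847983],
       [ 0.43590078, -0.32480242, -0.83934135, -0.19996265],
       [-0.65401551,  0.52635254, -0.54333848,  1.28235944],
       [ 0.        ,  0.        ,  0.        ,  1.        ]])}
top {'fx': 371.0481855011597, 'fy': 371.0481855011597, 'cx': 317.0567342641436, 'cy': 197.660722666748, 'world_to_cam': array([[ 0.01091111, -0.99962183,  0.02524175, -0.09325648],
       [-0.98951725, -0.01442923, -0.14369206,  0.56199568],
       [ 0.14400194, -0.02340931, -0.98930048,  0.96403721],
       [ 0.        ,  0.        ,  0.        ,  1.        ]])}
```

View pics/scene0.png

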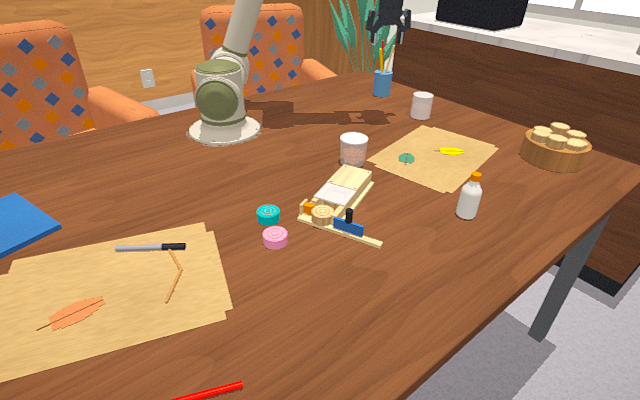

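View pics/top0.png

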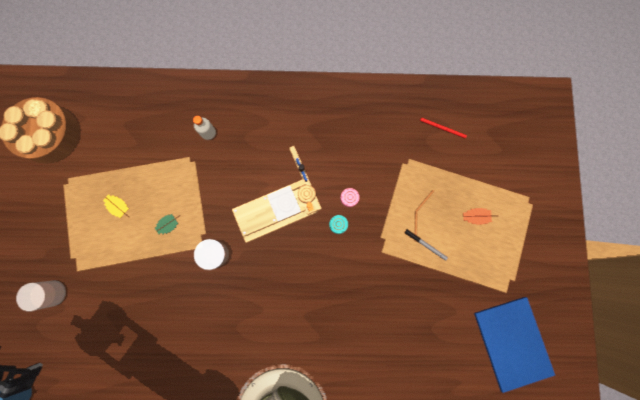

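The scene shows the dispenser at about (335,200), with its mouth facing the camera. In the top view the stuck round is at (307,193), the knob at (301,168), the sill runs from (294,148) to about (320,210), and the lane runs to the left. The pink (350,197) and turquoise (339,224) decoys are in front of the mouth.

```bash
cat > h.py <<'E'
import cv2,numpy as np
from rig import *
def ray(name,uv,z,ci=None):
    c=ci or camera_info(name);T=c["world_to_cam"];R=T[:3,:3];o=-R.T@T[:3,3]
    d=R.T@np.array([(uv[0]-c["cx"])/c["fx"],(uv[1]-c["cy"])/c["fy"],1.])
    return o+d*(z-o[2])/d[2]
E
python3 - <<'E'
from h import *
im=cv2.imread("pics/top0.png");cv2.imwrite("pics/c1.png",cv2.resize(im[135:255,220:370],None,fx=5,fy=5,interpolation=cv2.INTER_CUBIC))
E
```

```text
(no output)
```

View pics/c1.png

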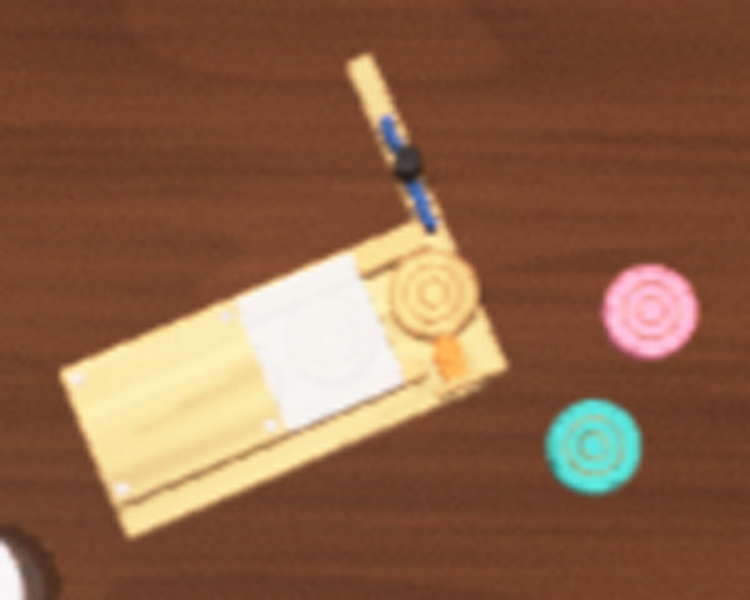

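The crop shows the sill's outer edge from (372,55) to (508,368), the round's centre at (435,292) and the knob top at (408,162).

```bash
python3 - <<'E'
from h import *
f=lambda X,Y,z:ray("top",((X+.5)/5-.5+220,(Y+.5)/5-.5+135),z)
A=f(372,55,.008);B=f(508,368,.008);print("sill",A,B,np.linalg.norm(B-A))
r=f(435,292,.030);k=f(408,162,.066);p=f(651,311,.022);t=f(594,446,.022)
y=(B-A)[:2]/np.linalg.norm(B-A);x=np.array([y[1],-y[0]])
wl=f(62,372,.043);wr=f(130,538,.034);print("back",wl,wr)
c=f(238,302,.043);print("cover edge dir",(wl-c)[:2]/np.linalg.norm((wl-c)[:2]))
print("x",x,"y",y,np.degrees(np.arctan2(x[1],x[0])))
O=A[:2]+146*.001*y+.014*x;print("O from sill",O)
for n,q in dict(r=r,k=k,p=p,t=t,wl=wl,B=B,nose=f(450,355,.036)).items(): d=q[:2]-O;print(n,q,"disp",(d@x*1e3).round(1),(d@y*1e3).round(1))
# blue + scene knob
s=ray("scene",(349,212),.066);print("scene knob",s)
E
```

```text
sill [ 0.71735384 -0.01937458  0.008     ] [ 0.53849037 -0.09878451  0.008     ] 0.19569895428316222
back [0.52893105 0.14159213 0.043     ] [0.4412252  0.10340231 0.034     ]
cover edge dir [-0.3898894   0.92086169]
x [-0.40577597  0.91397257] y [-0.91397257 -0.40577597] 113.93976259488794
O from sill [ 0.57823299 -0.06582226]
r [ 0.57736478 -0.05750857  0.03      ] disp 8.0 -2.6
k [ 0.64183375 -0.04220358  0.066     ] disp -4.2 -67.7
p [ 0.56975119 -0.17730913  0.022     ] disp -98.5 53.0
t [ 0.49448534 -0.14585424  0.022     ] disp -39.2 109.0
wl [0.52893105 0.14159213 0.043     ] disp 209.6 -39.1
B [ 0.53849037 -0.09878451  0.008     ] disp -14.0 49.7
nose [ 0.54189034 -0.06620291  0.036     ] disp 14.4 33.4
scene knob [ 0.65077653 -0.04819299  0.066     ]
```

>>> {"api": "drive_tool", "payload": {
  "offset": [
    [0,0,0],
    [0,0,0],
    [0,0,0],
    [0,0,0],
    [0,0,0],
    [0,0,0],
    [0,0,0],
    [0,0,0],
    [0,0,0],
    [0,0,0]
  ],
  "turn": [
    [0,0,0.83],
    [0,0,0.83],
    [0,0,0.83],
    [0,0,0.83],
    [0,0,0.83],
    [0,0,0.83],
    [0,0,0.83],
    [0,0,0.83],
    [0,0,0.83],
    [0,0,0]
  ],
  "hand": [0,0,0,0,0,0,0,0,0,0]
}}

```text
time_s: 1.35
position: [0.1997, 0.5123, 0.231]
tool_rot: [[-0.405, 0.914, -0.0], [0.914, 0.405, -0.001], [-0.0, -0.001, -1.0]]
ft_force: [0.4, 0.2, -0.5]
grip_width: -0.0001
gripper_force: 0.0
```

```bash
cat >> h.py <<'E'
O=np.array([.57823,-.06582]);X=np.array([-.40578,.91397]);Y=np.array([-.91397,-.40578])
def st():
    s=observe();p=s["position"];d=p[:2]-O;F=s["ft_force"]
    print("t",round(s["time_s"],2),"disp mm",(d@X*1e3).round(2),(d@Y*1e3).round(2),(p[2]*1e3).round(2),"F disp",np.round([F[:2]@X,F[:2]@Y,F[2]],2),"grip",s["grip_width"],s["gripper_force"])
    return s
def to(x,y,z):
    s=st();R=s["tool_rot"];t=np.r_[O+x*1e-3*X+y*1e-3*Y,z*1e-3]
    print("need units",(R.T@(t-s["position"])/.04).round(3))
    Rd=np.c_[np.r_[X,0],np.r_[-Y,0],[0,0,-1]]
    from scipy.spatial.transform import Rotation as Q
    print("turn units",(Q.from_matrix(R.T@Rd).as_rotvec(degrees=True)/6).round(3))
E
python3 -c "
from h import *
to(-60,-2,150)"
```

```text
t 1.35 disp mm 681.96 111.34 231.03 F disp [ 0.07 -0.42 -0.54] grip -0.00011466181933867978 0.0
need units [-18.547   2.841   2.031]
turn units [-0.006  0.004 -0.003]
```

>>> {"api": "drive_tool", "payload": {
  "offset": [
    [-0.95,0.14,0],
    [-0.95,0.14,0],
    [-0.95,0.14,0],
    [-0.95,0.14,0],
    [-0.95,0.14,0],
    [-0.95,0.14,0],
    [-0.95,0.14,0],
    [-0.95,0.14,0],
    [-0.95,0.14,0],
    [-0.95,0.14,0]
  ],
  "turn": [
    [0,0,0],
    [0,0,0],
    [0,0,0],
    [0,0,0],
    [0,0,0],
    [0,0,0],
    [0,0,0],
    [0,0,0],
    [0,0,0],
    [0,0,0]
  ],
  "hand": [0,0,0,0,0,0,0,0,0,0]
}}

```text
time_s: 2.6
position: [0.4053, 0.1864, 0.2313]
tool_rot: [[-0.407, 0.914, -0.0], [0.914, 0.407, 0.0], [0.0, -0.0, -1.0]]
ft_force: [0.2, -0.2, -0.1]
grip_width: -0.0003
gripper_force: 0.0
```

>>> {"api": "drive_tool", "payload": {
  "offset": [
    [-0.95,0.14,0.2],
    [-0.95,0.14,0.2],
    [-0.95,0.14,0.2],
    [-0.95,0.14,0.2],
    [-0.95,0.14,0.2],
    [-0.95,0.14,0.2],
    [-0.95,0.14,0.2],
    [-0.95,0.14,0.2],
    [-0.95,0.14,0.2],
    [0,0.14,0.2]
  ],
  "turn": [
    [0,0,0],
    [0,0,0],
    [0,0,0],
    [0,0,0],
    [0,0,0],
    [0,0,0],
    [0,0,0],
    [0,0,0],
    [0,0,0],
    [0,0,0]
  ],
  "hand": [0,0,0,0,0,0,0,0,0,0]
}}

```text
time_s: 3.85
position: [0.5951, -0.1046, 0.1504]
tool_rot: [[-0.404, 0.915, -0.0], [0.915, 0.404, -0.0], [-0.0, -0.0, -1.0]]
ft_force: [0.1, 0.3, 0.0]
grip_width: -0.0002
gripper_force: 0.0
```

```bash
python3 -c "
from h import *
to(-45,-2,16)
ci=camera_info('wrist');im=get_image('wrist');cv2.imwrite('pics/w1.png',im)
print(ci)
R=ci['world_to_cam']
for n,p in dict(round=(8,-2,30),nose=(14,27.5,36),knob=(-5.5,-68,66),sillA=(-14,-146,8),sillB=(-14,50,8)).items():
    q=R@np.r_[O+p[0]*1e-3*X+p[1]*1e-3*Y,p[2]*1e-3,1];print(n,ci['fx']*q[0]/q[2]+ci['cx'],ci['fy']*q[1]/q[2]+ci['cy'])
"
```

```text
t 3.85 disp mm -42.27 0.26 150.35 F disp [ 0.21 -0.19  0.04] grip -0.00021978691515969274 0.0
need units [-0.068  0.058  3.359]
turn units [-0.003  0.    -0.019]
{'fx': 328.48359800938437, 'fy': 328.48359800938437, 'cx': 322.68816512578474, 'cy': 197.47456772630045, 'world_to_cam': array([[ 9.14830012e-01,  4.03838369e-01, -7.88733811e-04,
        -5.01469935e-01],
       [ 3.86302932e-01, -8.74533708e-01,  2.93190790e-01,
        -3.36116825e-01],
       [ 1.17711916e-01, -2.68524424e-01, -9.56053628e-01,
         2.04180895e-01],
       [ 0.00000000e+00,  0.00000000e+00,  0.00000000e+00,
         1.00000000e+00]])}
round 326.35621591311815 128.90856525828875
nose 287.90242654368205 121.74906470169785
knob 421.7932057250011 153.31522185595836
sillA 491.3687245813833 151.88747830409295
sillB 266.4454788532961 152.33477295290302
```

View pics/w1.png

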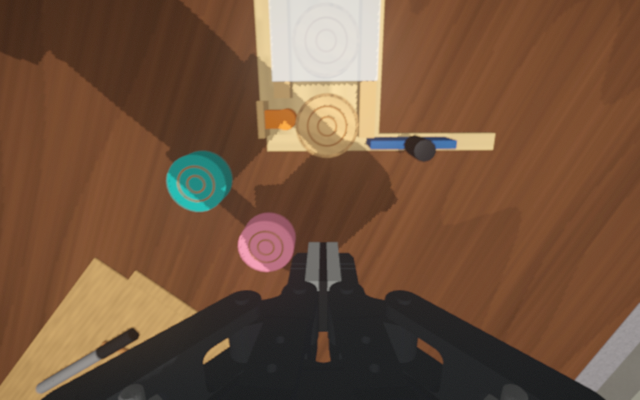

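The round is at (327,125), the knob at (420,148) and the sill ends at (268,152) and (495,151). All are within about 5 px of prediction, so I descend in front of the round.

>>> {"api": "drive_tool", "payload": {
  "offset": [
    [-0.07,0.05,0.42],
    [0,0,0.42],
    [0,0,0.42],
    [0,0,0.42],
    [0,0,0.42],
    [0,0,0.42],
    [0,0,0.42],
    [0,0,0.42],
    [0,0,0],
    [0,0,0]
  ],
  "turn": [
    [0,0,0],
    [0,0,0],
    [0,0,0],
    [0,0,0],
    [0,0,0],
    [0,0,0],
    [0,0,0],
    [0,0,0],
    [0,0,0],
    [0,0,0]
  ],
  "hand": [0,0,0,0,0,0,0,0,0,0]
}}

```text
time_s: 5.15
position: [0.5977, -0.1044, 0.0173]
tool_rot: [[-0.405, 0.914, 0.001], [0.914, 0.405, -0.0], [-0.001, 0.001, -1.0]]
ft_force: [-0.7, 1.0, 0.4]
grip_width: -0.0003
gripper_force: 0.0
```

>>> {"api": "drive_tool", "payload": {
  "offset": [
    [0.05,0,0],
    [0.05,0,0],
    [0.05,0,0],
    [0.05,0,0],
    [0.05,0,0],
    [0.05,0,0],
    [0.05,0,0],
    [0.05,0,0],
    [0,0,0],
    [0,0,0]
  ],
  "turn": [
    [0,0,0],
    [0,0,0],
    [0,0,0],
    [0,0,0],
    [0,0,0],
    [0,0,0],
    [0,0,0],
    [0,0,0],
    [0,0,0],
    [0,0,0]
  ],
  "hand": [0,0,0,0,0,0,0,0,0,0]
}}

```text
time_s: 6.4
position: [0.591, -0.0896, 0.0169]
tool_rot: [[-0.405, 0.914, 0.0], [0.914, 0.405, -0.0], [-0.0, -0.0, -1.0]]
ft_force: [-0.2, 1.0, 0.5]
grip_width: 0.0002
gripper_force: 0.0
```

```bash
python3 -c "
from h import *
st()"
```

```text
t 6.4 disp mm -26.93 -1.99 16.93 F disp [ 1.04 -0.24  0.49] grip 0.00016811255492485478 0.0
```

>>> {"api": "drive_tool", "payload": {
  "offset": [
    [0.015,0,0],
    [0.015,0,0],
    [0.015,0,0],
    [0.015,0,0],
    [0.015,0,0],
    [0.015,0,0],
    [0.015,0,0],
    [0.015,0,0],
    [0,0,0],
    [0,0,0]
  ],
  "turn": [
    [0,0,0],
    [0,0,0],
    [0,0,0],
    [0,0,0],
    [0,0,0],
    [0,0,0],
    [0,0,0],
    [0,0,0],
    [0,0,0],
    [0,0,0]
  ],
  "hand": [0,0,0,0,0,0,0,0,0,0]
}}

```text
time_s: 7.65
position: [0.589, -0.0851, 0.0169]
tool_rot: [[-0.405, 0.914, -0.0], [0.914, 0.405, 0.0], [0.0, 0.0, -1.0]]
ft_force: [1.2, -2.2, 1.2]
grip_width: 0.0001
gripper_force: 1.5
```

```bash
python3 -c "
from h import *
st()"
```

```text
t 7.65 disp mm -21.96 -2.03 16.92 F disp [-2.5  -0.25  1.17] grip 6.979648291935836e-05 1.4647343941032887
```

>>> {"api": "drive_tool", "payload": {
  "offset": [
    [0.015,0,0],
    [0.015,0,0],
    [0.015,0,0],
    [0.015,0,0],
    [0.015,0,0],
    [0.015,0,0],
    [0.015,0,0],
    [0.015,0,0],
    [0,0,0],
    [0,0,0]
  ],
  "turn": [
    [0,0,0],
    [0,0,0],
    [0,0,0],
    [0,0,0],
    [0,0,0],
    [0,0,0],
    [0,0,0],
    [0,0,0],
    [0,0,0],
    [0,0,0]
  ],
  "hand": [0,0,0,0,0,0,0,0,0,0]
}}

```text
time_s: 8.9
position: [0.587, -0.0807, 0.0169]
tool_rot: [[-0.405, 0.914, -0.0], [0.914, 0.405, 0.0], [0.0, -0.0, -1.0]]
ft_force: [0.8, -2.8, 0.4]
grip_width: -0.0002
gripper_force: 1.4
```

```bash
python3 -c "
from h import *
st()"
```

```text
t 8.9 disp mm -17.13 -1.94 16.9 F disp [-2.89  0.35  0.41] grip -0.0002218451454700924 1.3505191169679165
```

>>> {"api": "drive_tool", "payload": {
  "offset": [
    [0.015,0,0],
    [0.015,0,0],
    [0.015,0,0],
    [0.015,0,0],
    [0.015,0,0],
    [0.015,0,0],
    [0.015,0,0],
    [0.015,0,0],
    [0,0,0],
    [0,0,0]
  ],
  "turn": [
    [0,0,0],
    [0,0,0],
    [0,0,0],
    [0,0,0],
    [0,0,0],
    [0,0,0],
    [0,0,0],
    [0,0,0],
    [0,0,0],
    [0,0,0]
  ],
  "hand": [0,0,0,0,0,0,0,0,0,0]
}}

```text
time_s: 10.15
position: [0.585, -0.0763, 0.0169]
tool_rot: [[-0.405, 0.914, -0.0], [0.914, 0.405, 0.0], [0.0, -0.0, -1.0]]
ft_force: [1.3, -1.2, 0.4]
grip_width: -0.0004
gripper_force: 0.9
```

```bash
python3 -c "
from h import *
st()
cv2.imwrite('pics/w2.png',get_image('wrist')[20:260,180:500])"
```

```text
t 10.15 disp mm -12.33 -1.96 16.87 F disp [-1.61 -0.66  0.43] grip -0.0003711392234854709 0.8813088666647673
```

View pics/w2.png

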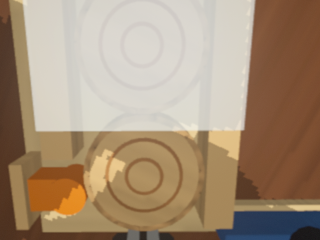

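The crop shows the round past the cheek at (143,176) and the next round under the cover at (141,44), with the two rims nearly touching.

```bash
python3 -c "
from h import *
for uv in((323,196),(321,64)):
    d=ray('wrist',uv,.03)[:2]-O;print(d@X,d@Y)"
```

```text
0.02298231202592525 -0.001510096143367996
0.07370157411869697 -0.0008214927368587773
```

>>> {"api": "drive_tool", "payload": {
  "offset": [
    [0.01,0,0],
    [0.01,0,0],
    [0.01,0,0],
    [0.01,0,0],
    [0.01,0,0],
    [0.01,0,0],
    [0.01,0,0],
    [0.01,0,0],
    [0,0,0],
    [0,0,0]
  ],
  "turn": [
    [0,0,0],
    [0,0,0],
    [0,0,0],
    [0,0,0],
    [0,0,0],
    [0,0,0],
    [0,0,0],
    [0,0,0],
    [0,0,0],
    [0,0,0]
  ],
  "hand": [0,0,0,0,0,0,0,0,0,0]
}}

```text
time_s: 11.45
position: [0.5838, -0.0734, 0.0169]
tool_rot: [[-0.405, 0.914, -0.0], [0.914, 0.405, 0.0], [0.0, -0.0, -1.0]]
ft_force: [0.3, -1.8, -0.5]
grip_width: 0.0002
gripper_force: 0.5
```

```bash
python3 -c "
from h import *
st()"
```

```text
t 11.45 disp mm -9.18 -2.02 16.91 F disp [-1.8   0.49 -0.47] grip 0.00017327669997847027 0.5208072206005454
```

>>> {"api": "drive_tool", "payload": {
  "offset": [
    [0.014,0,0],
    [0.014,0,0],
    [0.014,0,0],
    [0.014,0,0],
    [0.014,0,0],
    [0.014,0,0],
    [0.014,0,0],
    [0.014,0,0],
    [0,0,0],
    [0,0,0]
  ],
  "turn": [
    [0,0,0],
    [0,0,0],
    [0,0,0],
    [0,0,0],
    [0,0,0],
    [0,0,0],
    [0,0,0],
    [0,0,0],
    [0,0,0],
    [0,0,0]
  ],
  "hand": [0,0,0,0,0,0,0,0,0,0]
}}

```text
time_s: 12.7
position: [0.5819, -0.0693, 0.0169]
tool_rot: [[-0.405, 0.914, -0.0], [0.914, 0.405, 0.0], [0.0, -0.0, -1.0]]
ft_force: [-0.5, -0.1, 1.1]
grip_width: -0.0
gripper_force: 0.0
```

>>> {"api": "drive_tool", "payload": {
  "offset": [
    [0.01,0,0],
    [0,0,0],
    [0.01,0,0],
    [0,0,0],
    [0.01,0,0],
    [0,0,0],
    [0.01,0,0],
    [0,0,0],
    [0,0,0],
    [0,0,0]
  ],
  "turn": [
    [0,0,0],
    [0,0,0],
    [0,0,0],
    [0,0,0],
    [0,0,0],
    [0,0,0],
    [0,0,0],
    [0,0,0],
    [0,0,0],
    [0,0,0]
  ],
  "hand": [0,0,0,0,0,0,0,0,0,0]
}}

```text
time_s: 13.95
position: [0.5813, -0.0679, 0.0169]
tool_rot: [[-0.405, 0.914, -0.0], [0.914, 0.405, 0.0], [0.0, -0.0, -1.0]]
ft_force: [0.8, 0.2, 0.2]
grip_width: -0.0
gripper_force: 0.0
```

```bash
python3 -c "
from h import *
st()"
```

```text
t 13.95 disp mm -3.17 -1.99 16.91 F disp [-0.13 -0.79  0.22] grip -3.3135215324807294e-05 0.0478937171283178
```

>>> {"api": "drive_tool", "payload": {
  "offset": [
    [0.01,0,0],
    [0,0,0],
    [0.01,0,0],
    [0,0,0],
    [0.01,0,0],
    [0,0,0],
    [0.01,0,0],
    [0,0,0],
    [0,0,0],
    [0,0,0]
  ],
  "turn": [
    [0,0,0],
    [0,0,0],
    [0,0,0],
    [0,0,0],
    [0,0,0],
    [0,0,0],
    [0,0,0],
    [0,0,0],
    [0,0,0],
    [0,0,0]
  ],
  "hand": [0,0,0,0,0,0,0,0,0,0]
}}

```text
time_s: 15.2
position: [0.5807, -0.0664, 0.0169]
tool_rot: [[-0.405, 0.914, -0.0], [0.914, 0.405, 0.0], [0.0, -0.0, -1.0]]
ft_force: [-0.3, -0.8, -1.1]
grip_width: 0.0001
gripper_force: 0.0
```

>>> {"api": "drive_tool", "payload": {
  "offset": [
    [0.01,0,0],
    [0,0,0],
    [0.01,0,0],
    [0,0,0],
    [0.01,0,0],
    [0,0,0],
    [0.01,0,0],
    [0,0,0],
    [0,0,0],
    [0,0,0]
  ],
  "turn": [
    [0,0,0],
    [0,0,0],
    [0,0,0],
    [0,0,0],
    [0,0,0],
    [0,0,0],
    [0,0,0],
    [0,0,0],
    [0,0,0],
    [0,0,0]
  ],
  "hand": [0,0,0,0,0,0,0,0,0,0]
}}

```text
time_s: 16.45
position: [0.5801, -0.065, 0.0169]
tool_rot: [[-0.405, 0.914, -0.0], [0.914, 0.405, 0.0], [0.0, -0.0, -1.0]]
ft_force: [0.1, -0.1, 0.4]
grip_width: -0.0
gripper_force: 0.0
```

>>> {"api": "drive_tool", "payload": {
  "offset": [
    [0.01,0,0],
    [0,0,0],
    [0.01,0,0],
    [0,0,0],
    [0.01,0,0],
    [0,0,0],
    [0.01,0,0],
    [0,0,0],
    [0,0,0],
    [0,0,0]
  ],
  "turn": [
    [0,0,0],
    [0,0,0],
    [0,0,0],
    [0,0,0],
    [0,0,0],
    [0,0,0],
    [0,0,0],
    [0,0,0],
    [0,0,0],
    [0,0,0]
  ],
  "hand": [0,0,0,0,0,0,0,0,0,0]
}}

```text
time_s: 17.7
position: [0.5794, -0.0635, 0.0169]
tool_rot: [[-0.405, 0.914, -0.0], [0.914, 0.405, 0.0], [0.0, -0.0, -1.0]]
ft_force: [-0.7, 0.4, -0.0]
grip_width: -0.0002
gripper_force: 0.0
```

>>> {"api": "drive_tool", "payload": {
  "offset": [
    [0.01,0,0],
    [0,0,0],
    [0.01,0,0],
    [0,0,0],
    [0.01,0,0],
    [0,0,0],
    [0.01,0,0],
    [0,0,0],
    [0,0,0],
    [0,0,0]
  ],
  "turn": [
    [0,0,0],
    [0,0,0],
    [0,0,0],
    [0,0,0],
    [0,0,0],
    [0,0,0],
    [0,0,0],
    [0,0,0],
    [0,0,0],
    [0,0,0]
  ],
  "hand": [0,0,0,0,0,0,0,0,0,0]
}}

```text
time_s: 18.95
position: [0.5788, -0.0621, 0.0169]
tool_rot: [[-0.405, 0.914, -0.0], [0.914, 0.405, 0.0], [0.0, -0.0, -1.0]]
ft_force: [-0.3, 0.5, 1.0]
grip_width: 0.0
gripper_force: 0.0
```

>>> {"api": "drive_tool", "payload": {
  "offset": [
    [0.01,0,0],
    [0,0,0],
    [0.01,0,0],
    [0,0,0],
    [0.01,0,0],
    [0,0,0],
    [0.01,0,0],
    [0,0,0],
    [0,0,0],
    [0,0,0]
  ],
  "turn": [
    [0,0,0],
    [0,0,0],
    [0,0,0],
    [0,0,0],
    [0,0,0],
    [0,0,0],
    [0,0,0],
    [0,0,0],
    [0,0,0],
    [0,0,0]
  ],
  "hand": [0,0,0,0,0,0,0,0,0,0]
}}

```text
time_s: 20.2
position: [0.5781, -0.0606, 0.0169]
tool_rot: [[-0.405, 0.914, -0.0], [0.914, 0.405, 0.0], [0.0, -0.0, -1.0]]
ft_force: [-0.8, -1.0, -0.6]
grip_width: -0.0002
gripper_force: 0.0
```

>>> {"api": "drive_tool", "payload": {
  "offset": [
    [0.01,0,0],
    [0,0,0],
    [0.01,0,0],
    [0,0,0],
    [0.01,0,0],
    [0,0,0],
    [0.01,0,0],
    [0,0,0],
    [0,0,0],
    [0,0,0]
  ],
  "turn": [
    [0,0,0],
    [0,0,0],
    [0,0,0],
    [0,0,0],
    [0,0,0],
    [0,0,0],
    [0,0,0],
    [0,0,0],
    [0,0,0],
    [0,0,0]
  ],
  "hand": [0,0,0,0,0,0,0,0,0,0]
}}

```text
time_s: 21.45
position: [0.5775, -0.0591, 0.0169]
tool_rot: [[-0.405, 0.914, -0.0], [0.914, 0.405, 0.0], [0.0, -0.0, -1.0]]
ft_force: [0.6, 0.7, -0.2]
grip_width: 0.0003
gripper_force: 0.0
```

>>> {"api": "drive_tool", "payload": {
  "offset": [
    [0.01,0,0],
    [0,0,0],
    [0.01,0,0],
    [0,0,0],
    [0.01,0,0],
    [0,0,0],
    [0.01,0,0],
    [0,0,0],
    [0,0,0],
    [0,0,0]
  ],
  "turn": [
    [0,0,0],
    [0,0,0],
    [0,0,0],
    [0,0,0],
    [0,0,0],
    [0,0,0],
    [0,0,0],
    [0,0,0],
    [0,0,0],
    [0,0,0]
  ],
  "hand": [0,0,0,0,0,0,0,0,0,0]
}}

```text
time_s: 22.7
position: [0.577, -0.0579, 0.017]
tool_rot: [[-0.405, 0.914, 0.0], [0.914, 0.405, -0.0], [-0.001, 0.0, -1.0]]
ft_force: [1.5, -2.9, 0.1]
grip_width: 0.0005
gripper_force: 2.1
```

>>> {"api": "drive_tool", "payload": {
  "offset": [
    [0.01,0,0],
    [0,0,0],
    [0,0,0],
    [0,0,0],
    [0,0,0],
    [0,0,0],
    [0,0,0],
    [0,0,0],
    [0,0,0],
    [0,0,0]
  ],
  "turn": [
    [0,0,0],
    [0,0,0],
    [0,0,0],
    [0,0,0],
    [0,0,0],
    [0,0,0],
    [0,0,0],
    [0,0,0],
    [0,0,0],
    [0,0,0]
  ],
  "hand": [0,0,0,0,0,0,0,0,0,0]
}}

```text
time_s: 23.95
position: [0.577, -0.0578, 0.0171]
tool_rot: [[-0.405, 0.914, 0.001], [0.914, 0.405, -0.001], [-0.001, 0.0, -1.0]]
ft_force: [1.2, -6.5, -0.4]
grip_width: -0.0002
gripper_force: 2.9
```

```bash
python3 -c "
from h import *
st()
get_image('top');st();get_image('top');st()"
```

```text
t 23.95 disp mm 7.77 -2.13 17.09 F disp [-6.4   1.49 -0.39] grip -0.00022473513319329073 2.875971570611
t 24.0 disp mm 7.81 -2.15 17.1 F disp [-6.38  0.5  -1.83] grip 0.00013357705832030728 2.8758035972714424
t 24.05 disp mm 7.79 -2.14 17.08 F disp [-5.32  1.89 -0.23] grip -4.382661885279461e-05 2.875646911561489
```

>>> {"api": "drive_tool", "payload": {
  "offset": [
    [0.004,0,0],
    [0,0,0],
    [0,0,0],
    [0,0,0],
    [0,0,0],
    [0,0,0],
    [0,0,0],
    [0,0,0],
    [0,0,0],
    [0,0,0]
  ],
  "turn": [
    [0,0,0],
    [0,0,0],
    [0,0,0],
    [0,0,0],
    [0,0,0],
    [0,0,0],
    [0,0,0],
    [0,0,0],
    [0,0,0],
    [0,0,0]
  ],
  "hand": [0,0,0,0,0,0,0,0,0,0]
}}

```text
time_s: 25.3
position: [0.577, -0.0578, 0.0171]
tool_rot: [[-0.405, 0.914, 0.001], [0.914, 0.405, -0.001], [-0.001, 0.001, -1.0]]
ft_force: [2.4, -7.4, -0.2]
grip_width: 0.0004
gripper_force: 3.2
```

>>> {"api": "drive_tool", "payload": {
  "offset": [
    [-0.03,0,0],
    [-0.1,0,0],
    [-0.2,0,0],
    [-0.2,0,-0.3],
    [0,0,-0.5],
    [0,0,-0.5],
    [0,0,-0.5],
    [0,0,-0.3],
    [0,0,0],
    [0,0,0]
  ],
  "turn": [
    [0,0,0],
    [0,0,0],
    [0,0,0],
    [0,0,0],
    [0,0,0],
    [0,0,0],
    [0,0,0],
    [0,0,0],
    [0,0,0],
    [0,0,0]
  ],
  "hand": [0,0,0,0,0,0,0,0,0,0]
}}

```text
time_s: 26.55
position: [0.5849, -0.0765, 0.1003]
tool_rot: [[-0.405, 0.914, -0.001], [0.914, 0.405, 0.0], [0.001, -0.001, -1.0]]
ft_force: [-0.5, 0.2, -0.2]
grip_width: 0.0003
gripper_force: 0.0
```

```bash
python3 -c "
from h import *
to(-5.5,-67,48)
ci=camera_info('wrist');im=get_image('wrist');cv2.imwrite('pics/w3.png',im)"
```

```text
t 26.55 disp mm -12.48 -1.71 100.29 F disp [ 0.38  0.35 -0.21] grip 0.000335256823259524 0.0
need units [0.175 1.633 1.306]
turn units [-0.009 -0.008 -0.011]
```

View pics/w3.png

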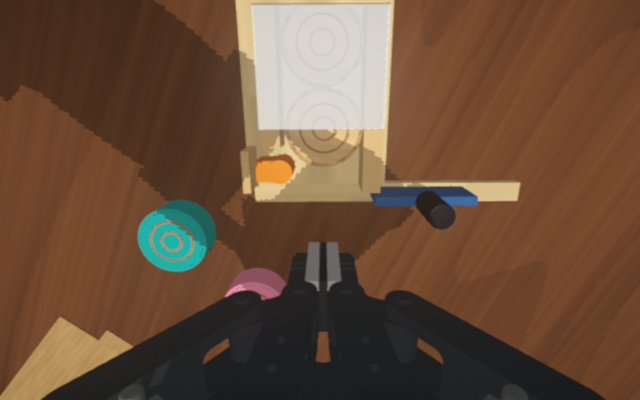

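The round is well inside at (323,128), touching the next one at (322,42). The knob top is at (441,216).

```bash
python3 -c "
from h import *
for uv,z in(((441,216),.066),((323,128),.03),((322,42),.03)):
    d=ray('wrist',uv,z)[:2]-O;print(d@X,d@Y)"
```

```text
-0.0033957626200700436 -0.06890423040529269
0.043091591269303446 -0.001222776624416146
0.093184910491251 -0.0006791355627308862
```

>>> {"api": "drive_tool", "payload": {
  "offset": [
    [0.09,0.33,0],
    [0.09,0.33,0],
    [0,0.33,0],
    [0,0.33,0],
    [0,0.33,0],
    [0,0,0],
    [0,0,0],
    [0,0,0],
    [0,0,0],
    [0,0,0]
  ],
  "turn": [
    [0,0,0],
    [0,0,0],
    [0,0,0],
    [0,0,0],
    [0,0,0],
    [0,0,0],
    [0,0,0],
    [0,0,0],
    [0,0,0],
    [0,0,0]
  ],
  "hand": [0.6,0.6,0.6,0.6,0.6,0.6,0.6,0.6,0.6,0.6]
}}

```text
time_s: 27.85
position: [0.6425, -0.0434, 0.101]
tool_rot: [[-0.405, 0.914, 0.0], [0.914, 0.405, -0.0], [-0.0, -0.0, -1.0]]
ft_force: [-0.1, -0.4, -0.2]
grip_width: 0.0515
gripper_force: 0.0
```

```bash
python3 -c "
from h import *
to(-5.5,-67.5,45)"
```

```text
t 27.85 disp mm -5.58 -67.87 101.0 F disp [-0.29  0.27 -0.21] grip 0.05154297394334086 0.0
need units [ 0.002 -0.009  1.4  ]
turn units [-0.     0.    -0.012]
```

Round distance is 50.1 mm, so they touch. Descend and pinch.

>>> {"api": "drive_tool", "payload": {
  "offset": [
    [0,0,0.35],
    [0,0,0.35],
    [0,0,0.35],
    [0,0,0.35],
    [0,0,0],
    [0,0,0],
    [0,0,0],
    [0,0,0],
    [0,0,0],
    [0,0,0]
  ],
  "turn": [
    [0,0,0],
    [0,0,0],
    [0,0,0],
    [0,0,0],
    [0,0,0],
    [0,0,0],
    [0,0,0],
    [0,0,0],
    [0,0,0],
    [0,0,0]
  ],
  "hand": [0.6,0.6,0.6,0.6,0.6,0,0,0,0,0],
  "newtons": 25
}}

```text
time_s: 29.1
position: [0.6431, -0.0433, 0.0457]
tool_rot: [[-0.405, 0.914, 0.002], [0.914, 0.405, -0.0], [-0.001, 0.001, -1.0]]
ft_force: [1.9, 0.5, 5.1]
grip_width: 0.015
gripper_force: 25.4
```

```bash
python3 -c "
from h import *
to(-5.5,0,45)"
```

```text
t 29.1 disp mm -5.77 -68.45 45.69 F disp [-0.28 -1.93  5.09] grip 0.0150404764025857 25.39172261953354
need units [ 0.005 -1.711  0.015]
turn units [ 0.014  0.009 -0.011]
```

>>> {"api": "drive_tool", "payload": {
  "offset": [
    [0,-0.21,0],
    [0,-0.21,0],
    [0,-0.21,0],
    [0,-0.21,0],
    [0,-0.21,0],
    [0,-0.21,0],
    [0,-0.21,0],
    [0,-0.21,0],
    [0,-0.02,0],
    [0,0,0]
  ],
  "turn": [
    [0,0,0],
    [0,0,0],
    [0,0,0],
    [0,0,0],
    [0,0,0],
    [0,0,0],
    [0,0,0],
    [0,0,0],
    [0,0,0],
    [0,0,0]
  ],
  "hand": [0,0,0,0,0,0,0,0,0,0]
}}

```text
time_s: 30.35
position: [0.5814, -0.0709, 0.0457]
tool_rot: [[-0.405, 0.914, 0.003], [0.914, 0.405, -0.0], [-0.002, 0.003, -1.0]]
ft_force: [4.2, 1.6, 5.7]
grip_width: 0.0145
gripper_force: 25.5
```

```bash
python3 -c "
from h import *
to(-5.5,0,45)"
```

```text
t 30.35 disp mm -5.96 -0.83 45.68 F disp [-0.22 -4.46  5.65] grip 0.014539061203412251 25.515770316123962
need units [ 0.012 -0.021  0.017]
turn units [ 0.025  0.016 -0.012]
```

>>> {"api": "drive_tool", "payload": {
  "offset": [
    [0,-0.03,0],
    [0,-0.02,0],
    [0,-0.02,0],
    [0,0,0],
    [0,0,0],
    [0,0,0],
    [0,0,0],
    [0,0,0],
    [0,0,0],
    [0,0,0]
  ],
  "turn": [
    [0,0,0],
    [0,0,0],
    [0,0,0],
    [0,0,0],
    [0,0,0],
    [0,0,0],
    [0,0,0],
    [0,0,0],
    [0,0,0],
    [0,0,0]
  ],
  "hand": [0,0,0,0,0,0,0,0,0,0]
}}

```text
time_s: 31.6
position: [0.5811, -0.0711, 0.0457]
tool_rot: [[-0.405, 0.914, 0.008], [0.915, 0.405, 0.001], [-0.003, 0.008, -1.0]]
ft_force: [15.6, 8.7, 0.1]
grip_width: 0.0147
gripper_force: 25.3
```

```bash
python3 -c "
from h import *
to(-5.5,0,45)"
```

```text
t 31.6 disp mm -6.02 -0.47 45.72 F disp [  1.59 -17.78   0.13] grip 0.01467459817426291 25.325627624988556
need units [ 0.013 -0.012  0.018]
turn units [ 0.076  0.026 -0.013]
```

Force rose to 18 N without motion, so the shutter is at its end stop. Release and rise.

>>> {"api": "drive_tool", "payload": {
  "offset": [
    [0,0.04,0],
    [0,0,0],
    [0,0,0],
    [0,0,-0.3],
    [0,0,-0.5],
    [0,0,-0.6],
    [0,0,-0.6],
    [0,0,0],
    [0,0,0],
    [0,0,0]
  ],
  "turn": [
    [0,0,0],
    [0,0,0],
    [0,0,0],
    [0,0,0],
    [0,0,0],
    [0,0,0],
    [0,0,0],
    [0,0,0],
    [0,0,0],
    [0,0,0]
  ],
  "hand": [0,0.5,0.5,0.5,0.5,0.5,0.5,0.5,0.5,0.5]
}}

```text
time_s: 32.85
position: [0.5789, -0.0712, 0.124]
tool_rot: [[-0.405, 0.914, -0.002], [0.914, 0.405, 0.001], [0.001, -0.001, -1.0]]
ft_force: [0.1, -0.2, -0.9]
grip_width: 0.043
gripper_force: 0.0
```

```bash
python3 -c "
from h import *
st();cv2.imwrite('pics/w4.png',get_image('wrist'))"
```

```text
t 32.85 disp mm -5.15 1.57 123.97 F disp [-0.22 -0.02 -0.94] grip 0.04302381449784341 0.0
```

View pics/w4.png

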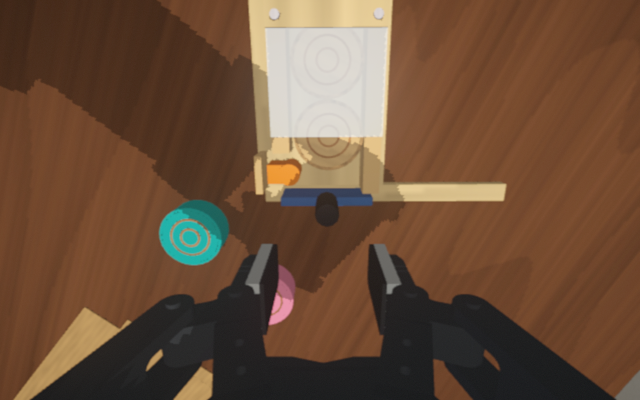

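The shutter plate spans (281–372, 198), centred on the lane at 327. The rounds touch at (327,133) and (327,60).

```bash
python3 -c "
from rig import env
print(env.close_job())"
```

```text
the job is handed in; nothing more can be done
None
```

I pushed the stuck round past the cheek and held the row solid at about 6–8 N, then slid the shutter to its end stop and handed the job in at about 33 s; the verdict was not shown.

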